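# Clip the lunch box shut

## Task

Close the packed lunch box for the trip to work: with your fingertips, fold down the clip at each end of the lid and press its lower edge inwards until it snaps beneath the glass rim and stays there. Do not pick the box up, tip it or push it across the worktop, and leave the mug, the jars and the fork round it undisturbed.

Things in the scene. Friction and masses are not known exactly. Their poses are not given: they have to be found in the camera images.
- lunch_box: Clear-glass lunch box, packed, about 1.4 kg (its boot grips the worktop), loose on the worktop; dark teal lid, teal non-slip boot round its foot. 197 mm long with its rim (its y axis), 149 mm wide (x axis), lid top 76 mm up. Origin: centre of its underside, z up. A rounded glass lip 7 mm thick runs round it: at the ends its outer edge is 98.5 mm from the centre, its underside 52.5 mm above the worktop.
- lid (a joint): How far the sprung seal under the lid is squeezed: 0 = lid free and high (clips open), 0.003 m = fully pressed; about 0.0005 m once a clip is fastened. A clip that rides over the lip pulls the lid down by itself; nobody need press on it.
- clip_left (a joint): Angle (rad) of the light-grey clip at the box's +y end. 0 = straight down, snapped beneath the lip; 1.57 = sticking out level; 2.3 = stop, leaning up. Hinge friction holds it at any angle. It folds freely down to 0.4 rad, where the bead inside it meets the lip; from there an inward push of 3 to 7 N on its free edge takes the bead over the lip and it snaps to below 0.05.
- clip_right (a joint): The same for the like clip at the box's -y end.
- clip_left_hinge (a point): Middle of the left clip's hinge axis (along the box's x), on the lid's end edge, 94.5 mm from the box's centre along its +y axis, 74 mm above the worktop; axes as the box's. The clip's plate is 50 mm wide along the hinge, 2.2 mm thick, of smooth plastic; its outer face passes 7 mm from the hinge axis: closed, 7 mm farther out than the hinge; sticking out level, 7 mm above it.
- clip_right_hinge (a point): The same for the right clip, 94.5 mm from the box's centre along its -y axis.
- clip_left_edge (a point): Point on the outer face of the left clip near its free edge, 26 mm from the hinge along the plate, half-way along its width; moves with the clip. The free edge lies 31 mm from the hinge (closed: 43 mm above the worktop) and flares 1.5 mm outwards.
- clip_right_edge (a point): The same point of the right clip.
- blue_mug: Dark blue mug, 78 mm across, 97 mm high, to the right of the box. Origin at the centre of its underside. Leave alone.
- spice_jar: Slim green-labelled glass spice jar with a black cap, 45 mm across, 105 mm high, behind the box. Origin at the centre of its underside. Leave alone.
- honey_jar: Amber jar with a dark label and a pale lid, 62 mm across, 99 mm high, behind the box. Origin at the centre of its underside. Leave alone.
- fork: Steel fork, 193 mm long, 15 mm high, lying before the box near the worktop's front edge. Origin at the middle of its underside. Leave alone.

How it is judged:
By the outcome, as a careful person would: the job done as asked, in the order asked, and still so for the second after the job is handed in, with the robot touching nothing.
It also fails if it takes over 38 s, if anything falls off the work surface, if the arm or the gripper's body presses on something with over 40 N, if the wrist force passes 120 N, or if a joint passes its speed limit or range.

## Robot

A 6-joint arm with a two-finger parallel gripper is mounted at the origin on a cart in front of the work surface, level with it; the furniture and walls round the work are solid. World frame = base frame: x ahead of the robot, y to its left, z up, the work surface at z = 0. Lengths are in mm, angles in rad, forces in N, time in s.
With the tool pointing down it reaches from about 400 to 925 mm from the base axis. Payload 12.5 kg.
Tool frame: the origin (TCP) lies on the front face of the gripper's body, between the roots of the fingers; the fingertips stand 78 mm ahead of it and the grasp point (between the pads) lies 59 mm ahead of it (env.nose_length is the distance from the TCP to the fingertips, in mm); z points along the fingers, y is the line along which they close (so a half turn about z gives the same grasp; the last joint's range is limited). The gripper opens to 95 mm and grips with 3 to 60 N. Pads are 20 mm wide; open, the fingers measure 119 mm over their backs; the gripper's body (75 mm by 180 mm) begins 59 mm behind the grasp point.
Start: joints at [-1.226, 0.491, 1.559, -0, 1.092, -0.106], TCP at [272.325, -562.563, 292.261] pointing down, gripper open.
Joint ranges: [-3.1, 3.1], [-0.84, 2.19], [0.05, 2.79], [-1.13, 4.28], [0.06, 2.93], [-2.69, 2.69]. Speed limits (rad/s): [2.22, 2.22, 2.79, 3.14, 3.14, 3.14].

## Interface

Orientations are given as [roll, pitch, yaw] about the fixed x, y, z axes, in that order (R = Rz(yaw) Ry(pitch) Rx(roll)).
In Python, from cell import env gives the robot as it stands.
- The arm moves only by the tool jog_arm, never from a script. Its argument "motion" is a list of rows, each a list of 7 numbers: the turn, a rotation vector about the tool's x, y, z in degrees, then the shift along the tool's x, y, z in mm, then the finger opening in mm, from 0 to 95.1. In form: [[wx, wy, wz, x, y, z, hand], ...]. A call has 1 to 10 rows; each row shifts and turns the commanded pose from where the row before left it, along the tool's axes as they then stand; what a row does not reach is not made up. A row lasts 1/8 s, in which the tool goes at most 62.5 mm and 10.7 degrees, less where a joint would pass 70% of its speed; a pose out of reach is approached as far as the arm can. A call is refused whole if a number of a shift passes 62.5 or a number of a turn 10.7, either way. A call with a gripper value outside its range is refused whole. The fingers move at their own pace and stop on an object; the grip force is fixed at half the most. Time passes only in rows, so rows that do not move let the fingers close. It gives the time, the measured TCP pose, the force, the opening and the grip force at its end, in the units of the state.
- env.state(): the state, without advancing time (a new reading comes with each control period).
- env.read_camera(name): name is "side" or "top"; returns a dict with "color" (400x640x3 uint8, red, green, blue), "z_map" (400x640 float32, mm along the optical axis (not along the pixel's ray), 0 where there is no reading), "camera_matrix" (3x3 intrinsics, pixels), "k1" (the pictures are not rectified: a ray, as slopes to the right and down, at radius r is drawn at 1 + k1 r^2 times it, then the intrinsics apply), "world_to_cam" (4x4, takes a point from world to camera coordinates). Camera axes: x right, y up, looking along -z (the intrinsics and any distortion apply to the point x, -y, -z); pixel columns grow to the right and rows downward; lengths in mm; the calibration is good to about 2 mm. A picture is of the moment at which its call begins.
- env.job_done(): hands the job in; it is judged then, once.
Trained networks look in the newest picture that a camera, given by its name, has taken for a name from the list of things; names that differ only in an ending like _2 or _b are one class to them, and where a whole thing is asked for, a point or a joint stands for the part that bears it (a point fixed in the world has none). Each returns a list of dicts, best first, with "score" (0 to 1); they miss things now and then, are a little off and sometimes report something else, mostly with a low value. They report only what shows in the picture. A call takes as long as a camera call.
- env.recognise(camera, thing): "location" ([column, row] in pixels, amid what is visible of it).
The state is a dict: "t": time; "joints": joint angles; "qvel": joint speeds; "tau": joint torques, N m; "eef_pos": TCP position; "tcp_rot": TCP orientation; "ft_force": force on the tool from outside, world axes, zero at the start; "moment": the same for the moment, N m; "opening": opening from 0.0 (shut) to 1.0 (fully open); "grip_force": force on a finger pad.
Only numpy, scipy, OpenCV 4.12 (cv2) and the standard library are available. Lean on these libraries where they do the work, as an engineer would, in place of code of your own. Each camera call takes 0.05 s, during which the arm holds its last target. There are 200 camera calls.

## Working session

There is one attempt and no reset: what is moved stays moved. The work goes in short steps, Python scripts to look and compute and a tool call to move; the robot and the scene stay as the last step left them, time stands still between calls to the robot, and variables do not carry over. Pictures are saved under pics/ and viewed, at most 10 in all, crops included, and the job is handed in when it is done.

Besides the shell and the picture viewer there is one more tool, called after "Call:" as a command line: name --pt "numbers of a row" for each row, then --argument value for the rest. jog_arm: Moves the arm, as the interface text tells. Its arguments: {"type":"object","properties":{"motion":{"type":"array"}},"required":["motion"]}

```bash
mkdir -p pics
cat > h.py <<'E'
import numpy as np, cv2
from cell import env
from scipy.spatial.transform import Rotation as R
def cam(n,save=None):
    c=env.read_camera(n)
    if save: cv2.imwrite('pics/'+save,c['color'][:,:,::-1])
    return c
def pts(c,uv,z=None):
    """world points at pixels; z=None: use depth map, else intersect plane z"""
    uv=np.atleast_2d(np.array(uv,float));K=c['camera_matrix'];W=np.linalg.inv(c['world_to_cam'])
    d=np.c_[(uv[:,0]-K[0,2])/K[0,0],(uv[:,1]-K[1,2])/K[1,1]]
    s=d.copy()
    for _ in range(20): s=d/(1+c['k1']*(s**2).sum(1,keepdims=True))
    ray=np.c_[s[:,0],-s[:,1],-np.ones(len(s))]
    if z is None:
        D=c['z_map'][uv[:,1].round().astype(int),uv[:,0].round().astype(int)]
        return (ray*D[:,None])@W[:3,:3].T+W[:3,3]
    r=ray@W[:3,:3].T
    return W[:3,3]+r*((z-W[2,3])/r[:,2])[:,None]
E
python3 - <<'E'
from h import *
np.set_printoptions(precision=1,suppress=True)
for n in('top','side'):
    c=cam(n,n+'1.png')
    print(n,np.linalg.inv(c['world_to_cam'])[:3],c['camera_matrix'][0,0])
    for t in ['lunch_box','clip_left_edge','clip_right_edge','clip_left_hinge','clip_right_hinge','blue_mug','spice_jar','honey_jar','fork']:
        for r in env.recognise(n,t)[:2]: print(t,round(r['score'],2),np.array(r['location']),pts(c,r['location'])[0])
s=env.state();print(s)
E
```

```text
top [[   0.     1.    -0.2  432.2]
 [  -1.     0.     0.  -143. ]
 [   0.     0.2    1.  1068.7]] 411.431673147297
lunch_box 0.73 [256.5 232.5] [525.    5.9  73.8]
clip_left_edge 0.63 [218.8 209.9] [580.  100.5  73.7]
clip_right_edge 0.56 [299.6 248.7] [486.3 -99.3  77.1]
clip_left_hinge 0.77 [259.4 230.4] [530.2  -0.9  73.1]
clip_right_hinge 0.89 [259.1 234.1] [521.1  -0.6  74.8]
clip_right_hinge 0.55 [218.8 211. ] [576.9  99.7  76.5]
blue_mug 0.59 [429.8 197.6] [ 624.7 -437.2    9.2]
spice_jar 0.73 [248.8 134.2] [763.   27.4 106.5]
honey_jar 0.66 [337.7 133.2] [ 770.1 -191.    95.3]
honey_jar 0.38 [296.8 295.8] [371.6 -90.7  12.5]
fork 0.97 [297.8 295.7] [372.  -93.4  16.3]
fork 0.29 [258.2 228.2] [535.4   2.   74.5]
side [[ -1.    0.   -0.  555.5]
 [ -0.   -0.6   0.8 633.9]
 [  0.    0.8   0.6 645.9]] 373.27705599269973
lunch_box 0.79 [332.9 256.3] [539.5  46.4  75.9]
clip_left_edge 0.81 [313.6 275.9] [578.7 104.3  75. ]
clip_right_edge 0.56 [350.8 219.3] [496.4 -81.4  78.2]
clip_left_hinge 0.91 [337.2 247.5] [530.1  18.4  76.2]
clip_right_hinge 0.65 [333.7 250.4] [537.8  27.7  75.8]
blue_mug 0.76 [312. 158.] [ 606.3 -389.7   73.2]
spice_jar 0.91 [220.8 252.9] [780.8  57.6  85.7]
honey_jar 0.88 [244.4 203.1] [ 772.4 -149.7   67.7]
fork 0.65 [396.9 250.1] [378.4 -55.    5.6]
{'t': 1.0, 'joints': array([-1.2,  0.5,  1.6, -0. ,  1.1, -0.1]), 'qvel': array([-0.,  0., -0.,  0., -0., -0.]), 'tau': array([  0. , -61.2, -25.8,   0.1,   0. ,  -0. ]), 'eef_pos': array([ 272.3, -562.6,  292.3]), 'tcp_rot': array([3.1, 0. , 0.5]), 'ft_force': array([ 0.2,  0.1, -0.2]), 'moment': array([-0.,  0., -0.]), 'grip_force': 0.0, 'opening': 1.00112062634344}
```

Run:
```python
import cv2,numpy as np
a=cv2.imread('pics/top1.png')[100:320,170:470];b=cv2.imread('pics/side1.png')[170:330,200:440]
cv2.imwrite('pics/c1.png',np.vstack([cv2.resize(a,(600,440))[:,:]]));cv2.imwrite('pics/c2.png',cv2.resize(b,(780,520)))
```

```text
(no output)
```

View pics/c1.png

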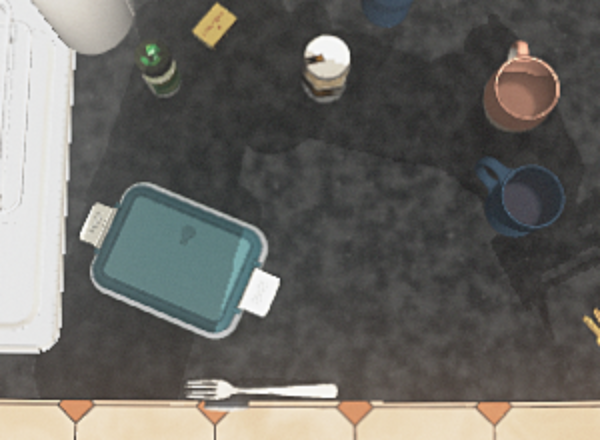

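View pics/c2.png

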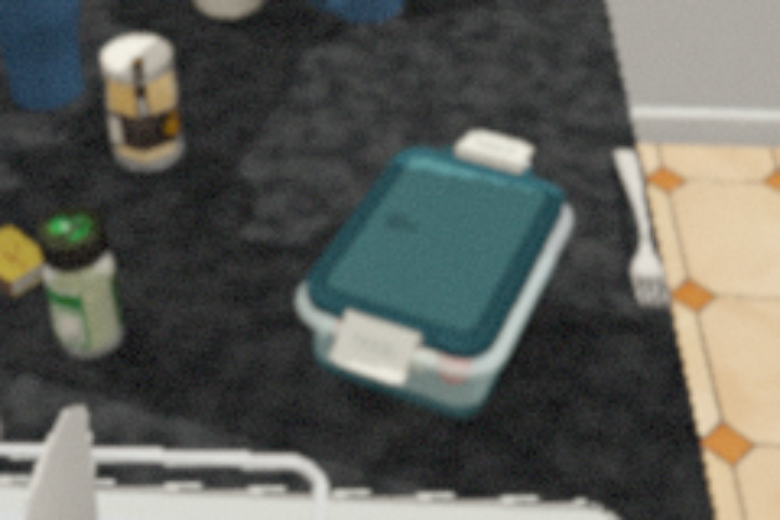

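The top crop shows the teal lid centred at about (180,260). The left clip is at (97,225) beside a white rack, and the right clip is at (260,292). The side crop shows both clips sticking out and the jars behind the box, clear of it. Next I'll measure the box pose, the clip angles and the rack.

```bash
cat > pose.py <<'E'
from h import *
np.set_printoptions(precision=1,suppress=True)
def cloud(c):
    v,u=np.mgrid[0:400,0:640];m=c['z_map']>0
    uv=np.c_[u[m],v[m]];return uv,pts(c,uv),c['color'][m].astype(int)
if __name__=='__main__':
    for n in('top','side'):
        c=cam(n);uv,P,C=cloud(c)
        near=(np.hypot(P[:,0]-530,P[:,1])<135)
        teal=near&(C[:,1]-C[:,0]>25)&(abs(P[:,2]-75)<8)
        (x,y),(w,h),a=cv2.minAreaRect(P[teal][:,:2].astype(np.float32))
        print(n,'lid',x,y,w,h,a,'z',np.median(P[teal][:,2]))
        # clips: bright pts
        yaw=np.deg2rad(a if h>w else a-90)
        if abs(yaw)>np.pi/2: yaw-=np.pi*np.sign(yaw)
        ex=np.array([np.cos(yaw),np.sin(yaw)]);ey=np.array([-ex[1],ex[0]])
        d=P[:,:2]-[x,y];bx=d@ex;by=d@ey
        print('yaw',np.rad2deg(yaw))
        for s in(1,-1):
            m=(C.min(1)>165)&(abs(bx)<45)&(s*by>80)&(s*by<140)&(P[:,2]>45)
            q=np.c_[bx[m],s*by[m],P[m][:,2]];q=q[np.argsort(q[:,1])]
            print('clip',s,len(q),'bx range',q[:,0].min(),q[:,0].max());print(np.array([k.mean(0) for k in np.array_split(q,6)]))
        m=(P[:,1]>120)&(P[:,1]<320)&(P[:,0]>350)&(P[:,0]<800)&(P[:,2]>8)
        for y0 in range(120,320,20):
            k=m&(P[:,1]>=y0)&(P[:,1]<y0+20)
            if k.sum():print(y0,k.sum(),np.percentile(P[k][:,2],[50,99]),P[k][:,0].min(),P[k][:,0].max())
E
python3 pose.py
```

```text
top lid 534.6348876953125 -0.0530548095703125 186.36880493164062 128.746337890625 68.22978210449219 z 74.71304185729105
yaw -21.770217895507812
clip 1 199 bx range -39.724574052585666 44.705649174747734
[[  3.2  97.7  75.6]
 [ -1.3 103.1  77.6]
 [  1.4 108.4  74.4]
 [  0.6 114.2  71. ]
 [  0.2 120.   67.2]
 [ -1.3 125.4  63.6]]
clip -1 320 bx range -44.370185069969786 44.36627527565803
[[ -3.6  92.2  73.2]
 [ -1.7  97.2  77. ]
 [ -2.1 103.3  77.4]
 [ -1.2 109.4  75.9]
 [ -2.  115.5  74. ]
 [ -1.5 121.6  72.6]]
120 13 [64.8 67.9] 558.4035967565276 579.047629363328
160 11 [ 8.8 11.4] 466.80237548342967 738.3037472378912
180 9 [ 8.8 10. ] 500.098383591249 683.010423218434
200 222 [ 23.8 109.4] 427.9359093120929 798.9710249063323
220 223 [104.2 109.9] 597.3901387972021 799.7524547715698
240 323 [105.2 185. ] 437.61230048827144 799.9504785920112
260 548 [109.3 205.9] 424.5661860698118 798.3691116320848
280 539 [129.8 218.6] 450.074759578616 797.2350874445345
300 520 [139.9 228.6] 426.70647361656984 790.0804438527605
side lid 535.3786010742188 3.1020965576171875 191.26211547851562 132.8047
[... 250 characters left out ...]
7. ]]
clip -1 146 bx range -23.896510279961184 26.153042028240183
[[ -0.8  93.9  80.3]
 [  0.1  97.8  80.3]
 [  0.9 103.7  79.6]
 [  1.2 110.6  77.4]
 [ -2.4 117.5  74.7]
 [  2.1 124.5  73.8]]
120 17 [66.7 68.8] 558.8878467283139 573.0987235276649
160 68 [8.5 9.9] 433.00541194025203 747.3504826838542
180 43 [8.5 9.4] 425.6648473480377 788.830385374722
200 189 [107.6 110.6] 424.809527980788 798.7642648471336
220 502 [104.7 110.9] 424.039023621289 799.9367440455128
240 311 [ 22.2 176.8] 424.22175822842075 793.1701731062697
260 571 [ 27.4 204. ] 424.431585354453 786.1918075889162
280 976 [ 69.3 220. ] 424.76803197309266 787.2903271690262
300 1123 [122.3 229.3] 423.320199488262 786.5743039149953
```

```bash
cat > rel.py <<'E'
import sys
from h import *
# target in box frame (tip): bx,by,ztip ; yaw_tool
C=np.array([535,1.5]);Y=np.deg2rad(-22)
ex=np.array([np.cos(Y),np.sin(Y)]);ey=np.array([-ex[1],ex[0]])
s=env.state();Rt=R.from_euler('xyz',s['tcp_rot'])
bx,by,zt=map(float,sys.argv[1:4])
T=np.r_[C+bx*ex+by*ey,zt+env.nose_length]
Rg=R.from_matrix(np.c_[np.r_[ey,0],np.r_[ex,0],[0,0,-1]])
np.set_printoptions(precision=2,suppress=True)
d=s['eef_pos']-T
print('t',s['t'],'rpy',s['tcp_rot'],'shift tool',Rt.inv().apply(T-s['eef_pos']),'in goal axes',Rg.inv().apply(T-s['eef_pos']),'turn deg',np.rad2deg((Rt.inv()*Rg).as_rotvec()))
e=s['eef_pos'][:2]-C;print('tip box xyz',e@ex,e@ey,s['eef_pos'][2]-env.nose_length,'F box',s['ft_force'][:2]@ex,s['ft_force'][:2]@ey,s['ft_force'][2])
E
python3 rel.py 0 -128 110
```

```text
t 1.1 rpy [3.14 0.   0.45] shift tool [ 387.33 -307.36  104.61] in goal axes [493.4   32.26 104.65] turn deg [  0.     0.   -42.17]
tip box xyz -32.2555581325492 -621.4030727323391 214.647587802379 F box 0.4671280627096306 -0.9342760951111954 -0.5048479316102035
```

Call:
jog_arm --pt "0 0 -8.43 0 0 0 0" --pt "0 0 -8.43 0 0 0 0" --pt "0 0 -8.43 0 0 0 0" --pt "0 0 -8.43 0 0 0 0" --pt "0 0 -8.45 0 0 0 0" --pt "0 0 0 50 3 0 0" --pt "0 0 0 50 3 5 0" --pt "0 0 0 50 3 10 0" --pt "0 0 0 50 3 10 0" --pt "0 0 0 50 3 10 0"

```text
t: 2.35
eef_pos: [380.4, -334.9, 257.2]
tcp_rot: [3.141, 0.0, 1.187]
ft_force: [0.2, -0.3, 0.7]
opening: 0.02
grip_force: 0.0
```

Call:
jog_arm --pt "0 0 0 50 3 10 0" --pt "0 0 0 50 4 15 0" --pt "0 0 0 50 4 15 0" --pt "0 0 0 50 3 15 0" --pt "0 0 0 30 3 10 0" --pt "0 0 0 0 0 0 0"

```text
t: 3.1
eef_pos: [482.3, -128.0, 191.7]
tcp_rot: [-3.141, -0.0, 1.19]
ft_force: [0.1, 0.3, 0.2]
opening: 0.001
grip_force: 0.0
```

```bash
python3 rel.py 0 -127 100
python3 - <<'E'
from h import *
c=cam('side','s2.png');b=cam('top','t2.png')
a=c['color'][150:300,260:440,::-1];d=b['color'][190:310,180:360,::-1]
cv2.imwrite('pics/c3.png',np.vstack([cv2.resize(a,(450,375),interpolation=2),cv2.resize(d,(450,220),interpolation=2)]))
E
```

```text
t 3.1 rpy [-3.14 -0.    1.19] shift tool [12.78  0.44 14.1 ] in goal axes [12.78  0.39 14.1 ] turn deg [-0.05 -0.    0.17]
tip box xyz -0.3878384968267117 -139.78426166618715 114.09919438315539 F box -0.0736950039087747 0.34125975901975436 0.15587017961645605
```

View pics/c3.png

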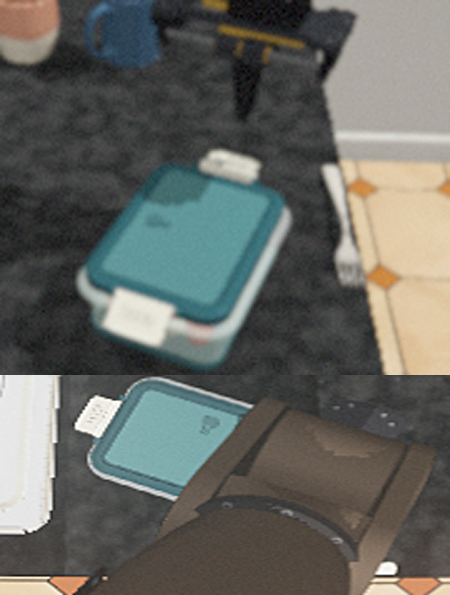

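The shut fingertips (at (245,110) in the crop) hang straight outside the right clip at (230,165), in line with its middle. I'll fold that clip by coming down onto it.

Call:
jog_arm --pt "0 0 0 12 0 14 0" --pt "0 0 0 0 0 12 0" --pt "0 0 0 0 0 10 0" --pt "0 0 0 0 0 10 0" --pt "0 0 0 0 0 8 0" --pt "0 0 0 0 0 8 0"

```text
t: 3.95
eef_pos: [486.4, -118.5, 129.7]
tcp_rot: [3.141, 0.0, 1.187]
ft_force: [-0.2, 0.6, 0.0]
opening: 0.007
grip_force: 0.2
```

```bash
python3 rel.py 0 -127 42
```

```text
t 3.95 rpy [3.14 0.   1.19] shift tool [ 2.48  0.13 10.13] in goal axes [ 2.48  0.14 10.13] turn deg [ 0.01  0.   -0.01]
tip box xyz -0.13572682961932553 -129.4823803237998 52.13099069367901 F box -0.3664705073832432 0.4461652533466161 0.04340965461064861
```

Call:
jog_arm --pt "0 0 0 1 0 8 0" --pt "0 0 0 4 0 0 0" --pt "0 0 0 4 0 0 0" --pt "0 0 0 3 0 0 0" --pt "0 0 0 0 0 0 0"

```text
t: 4.58
eef_pos: [490.9, -107.0, 122.4]
tcp_rot: [3.141, -0.0, 1.187]
ft_force: [-0.0, 0.1, 0.2]
opening: 0.003
grip_force: 0.0
```

```bash
python3 rel.py 0 -112 43
```

```text
t 4.575 rpy [ 3.14 -0.    1.19] shift tool [5.08 0.24 1.79] in goal axes [5.08 0.24 1.79] turn deg [ 0.01 -0.    0.01]
tip box xyz -0.24320393734671275 -117.07987647300409 44.78805493670187 F box -0.035162334883715146 0.054154373692189776 0.17639230969139777
```

Call:
jog_arm --pt "0 0 0 2 0 0 0" --pt "0 0 0 1 0 0 0" --pt "0 0 0 0 0 0 0"

```text
t: 4.95
eef_pos: [492.0, -104.4, 122.3]
tcp_rot: [3.141, 0.0, 1.187]
ft_force: [-0.5, -0.9, 0.6]
opening: 0.005
grip_force: 0.0
```

```bash
python3 rel.py 0 -112 43
```

```text
t 4.95 rpy [3.14 0.   1.19] shift tool [2.26 0.19 1.74] in goal axes [2.26 0.19 1.74] turn deg [0.02 0.   0.01]
tip box xyz -0.1906302595938943 -114.25809908766357 44.735066281151646 F box -0.15994658715214174 -1.0235216420505426 0.6089044444517346
```

Run:
```python
from h import *
c=cam('side')
a=c['color'][170:260,300:420,::-1]
cv2.imwrite('pics/c4.png',cv2.resize(a,(720,540),interpolation=2))
```

```text
(no output)
```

View pics/c4.png

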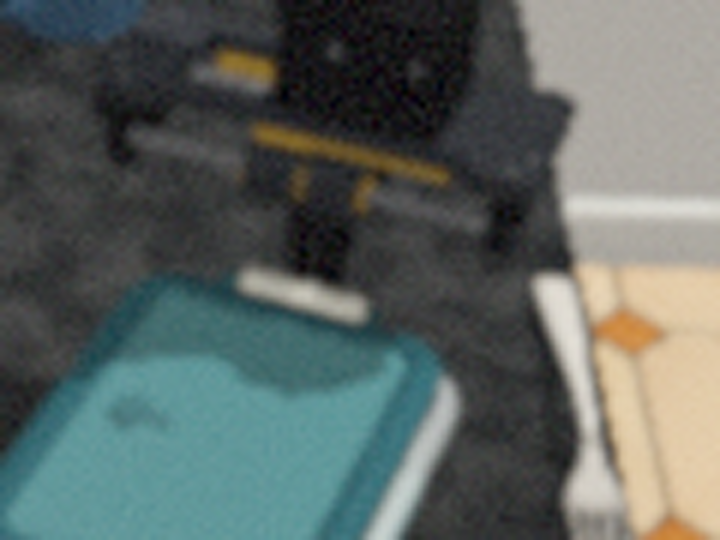

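The right clip, a thin strip at (300,295), is now folded steeply down with the fingers behind it. I'll press inwards gently.

Call:
jog_arm --pt "0 0 0 1.5 0 0 0" --pt "0 0 0 1.5 0 0 0" --pt "0 0 0 0 0 0 0"

```text
t: 5.38
eef_pos: [493.0, -102.0, 122.2]
tcp_rot: [-3.142, 0.001, 1.187]
ft_force: [-1.7, -5.5, 0.8]
opening: 0.005
grip_force: 2.6
```

Call:
jog_arm --pt "0 0 0 1 0 0 0" --pt "0 0 0 1 0 0 0" --pt "0 0 0 0 0 0 0"

```text
t: 5.75
eef_pos: [493.6, -100.5, 122.3]
tcp_rot: [-3.142, 0.001, 1.187]
ft_force: [-3.8, -8.5, 1.4]
opening: 0.007
grip_force: 4.5
```

```bash
python3 rel.py 0 -112 43
```

```text
t 5.75 rpy [-3.14  0.    1.19] shift tool [-1.93  0.15  1.65] in goal axes [-1.93  0.15  1.65] turn deg [-0.    0.05  0.01]
tip box xyz -0.1510650199124529 -110.06516664574688 44.65108100015662 F box -0.33310950815407586 -9.26208524244894 1.426282969267314
```

```bash
python3 - <<'E'
from h import *
c=cam('side','s5.png');a=cv2.imread('pics/side1.png')
b=c['color'][:,:,::-1]
g=lambda i:cv2.cvtColor(np.ascontiguousarray(i),cv2.COLOR_BGR2GRAY).astype(np.float32)
for r,n in(((250,310,285,370),'box front'),((225,285,205,240),'jar')):
    t=g(a)[r[0]:r[1],r[2]:r[3]];S=g(b)[r[0]-6:r[1]+6,r[2]-6:r[3]+6]
    m=cv2.matchTemplate(S,t,cv2.TM_CCOEFF_NORMED);print(n,cv2.minMaxLoc(m)[1:4:2],m.max())
    print(cv2.phaseCorrelate(t,g(b)[r[0]:r[1],r[2]:r[3]],cv2.createHanningWindow((r[3]-r[2],r[1]-r[0]),cv2.CV_32F)))
# z near the clip
uv=np.array([[u,v] for v in range(200,232) for u in range(335,370)])
P=pts(c,uv);C=c['color'][uv[:,1],uv[:,0]].astype(int);k=(C.min(1)>140)&(P[:,2]>40)
import rel0 if False else None
E
true
```

```text
File "<stdin>", line 12
    import rel0 if False else None
                ^^
SyntaxError: invalid syntax
```

```bash
cat > mv.py <<'E'
from h import *
import time
c=cam('side','s%d.png'%int(time.time()));a=cv2.imread('pics/side1.png')
b=c['color'][:,:,::-1]
g=lambda i:cv2.cvtColor(np.ascontiguousarray(i),cv2.COLOR_BGR2GRAY).astype(np.float32)
for r,n in(((250,310,285,370),'box +y end'),((225,285,205,240),'jar')):
    w=cv2.createHanningWindow((r[3]-r[2],r[1]-r[0]),cv2.CV_32F)
    print(n,cv2.phaseCorrelate(g(a)[r[0]:r[1],r[2]:r[3]],g(b)[r[0]:r[1],r[2]:r[3]],w))
cc,Y=np.array([535,1.5]),np.deg2rad(-22);ex=np.array([np.cos(Y),np.sin(Y)]);ey=np.array([-ex[1],ex[0]])
v,u=np.mgrid[195:300,290:375];uv=np.c_[u.ravel(),v.ravel()]
P=pts(c,uv);C=c['color'][uv[:,1],uv[:,0]].astype(int);d=P[:,:2]-cc;bx,by=d@ex,d@ey
np.set_printoptions(precision=1,suppress=True)
k=(C.min(1)>140)&(P[:,2]>40)&(abs(bx)<24)
for s in(1,-1):
    m=k&(s*by>85)&(s*by<135);print(s,m.sum(),'by pct',np.percentile(s*by[m],[0,10,50,90,100]),'z',np.percentile(P[m][:,2],[5,50,95]))
E
python3 mv.py
```

```text
box +y end ((-0.025344971829539986, 0.7195961858993805), 1.0218909789897777)
jar ((-0.012347994610255597, 0.1824463389635973), 1.0648421742297984)
1 396 by pct [ 88.8  98.1 110.8 123.3 128. ] z [63.6 72.8 80.2]
-1 49 by pct [87.6 88.9 92.1 95.7 99. ] z [74.7 76.6 77.9]
```

Call:
jog_arm --pt "0 0 0 -6 0 0 0" --pt "0 0 0 -14 0 0 0" --pt "0 0 0 0 0 0 0"

```text
t: 6.18
eef_pos: [486.0, -119.3, 122.2]
tcp_rot: [3.142, 0.0, 1.186]
ft_force: [0.7, 0.8, -0.4]
opening: 0.004
grip_force: 0.0
```

```bash
python3 mv.py; python3 mv.py
```

```text
box +y end ((-0.26694711596102394, 0.6587506467827389), 1.0155839535042093)
jar ((0.17988171292170207, 0.00046618921238916755), 1.0652693300335496)
1 395 by pct [ 88.   98.  110.9 123.1 127.1] z [63.8 72.7 80.5]
-1 52 by pct [ 86.9  89.2  91.6  96.7 118.7] z [74.4 76.4 77.9]
box +y end ((-0.106686186654116, 0.7152139285205124), 0.9962274378317374)
jar ((0.20306236281511758, 0.1510766127818748), 1.0194450250378362)
1 394 by pct [ 87.5  98.1 110.9 123.3 127.8] z [64.6 73.1 80.2]
-1 52 by pct [86.5 88.5 91.9 96.2 99. ] z [74.6 76.4 77.6]
```

Call:
jog_arm --pt "0 0 0 0 0 -35 0" --pt "0 0 0 0 0 -40 0" --pt "0 0 0 45 0 0 0" --pt "0 0 0 45 0 0 0" --pt "0 0 0 45 0 0 0" --pt "0 0 0 45 0 0 0" --pt "0 0 0 45 0 0 0" --pt "0 0 0 45 0 0 0" --pt "0 0 0 0 0 0 0"

```text
t: 7.4
eef_pos: [587.8, 134.6, 196.9]
tcp_rot: [3.141, -0.0, 1.19]
ft_force: [-0.1, -0.4, -0.3]
opening: 0.003
grip_force: 0.0
```

```bash
python3 rel.py 0 128 100
python3 - <<'E'
from h import *
np.set_printoptions(precision=1,suppress=True)
b=cam('top','t6.png');s=cam('side')
cc,Y=np.array([535,1.5]),np.deg2rad(-22);ex=np.array([np.cos(Y),np.sin(Y)]);ey=np.array([-ex[1],ex[0]])
cv2.imwrite('pics/c5.png',np.vstack([cv2.resize(b['color'][220:280,250:350,::-1],(500,300),interpolation=2),cv2.resize(s['color'][190:240,310:410,::-1],(500,250),interpolation=2)]))
def ex_(im):
    # right edge-of-clip: bright pixels in box frame at z~60
    v,u=np.mgrid[220:290,260:330];uv=np.c_[u.ravel(),v.ravel()];C=im[uv[:,1],uv[:,0]].astype(int);P=pts(b,uv,76)
    d=P[:,:2]-cc;bx,by=d@ex,d@ey;k=(C.min(1)>165)&(abs(bx)<35)&(by<-80);return k.sum(),np.percentile(by[k],[0,5,50,95]),bx[k].min(),bx[k].max()
print(ex_(cv2.imread('pics/top1.png')[:,:,::-1]),ex_(b['color']))
E
```

```text
t 7.4 rpy [ 3.14 -0.    1.19] shift tool [-15.25   0.82  19.29] in goal axes [-15.25   0.88  19.29] turn deg [ 0.01 -0.02  0.19]
tip box xyz -0.8774021211882287 143.24628967801888 119.29164150532056 F box 0.017133175982731858 -0.40257559974364193 -0.25310227567355603
(np.int64(307), array([-126.5, -124.6, -108.7,  -93.3]), np.float64(-27.81546361225543), np.float64(34.60875824630039)) (np.int64(116), array([-101.9, -100.4,  -94.7,  -89.3]), np.float64(-30.01480681065012), np.float64(34.60875824630039))
```

View pics/c5.png

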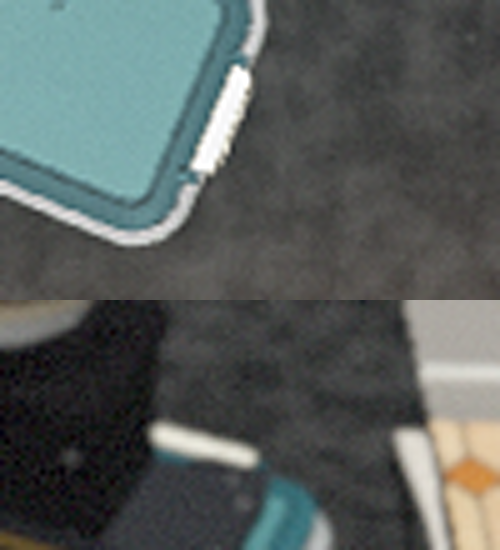

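Seen from above, the right clip (white strip at (220,120)) lies along the lid edge. Its outer face is at about -101.5 mm, which is exactly the closed value. Now the left clip.

Call:
jog_arm --pt "0 0 0 -18 0 19 0" --pt "0 0 0 0 0 14 0" --pt "0 0 0 0 0 12 0" --pt "0 0 0 0 0 10 0" --pt "0 0 0 0 0 10 0" --pt "0 0 0 0 0 9 0" --pt "0 0 0 -4 0 0 0" --pt "0 0 0 -4 0 0 0" --pt "0 0 0 -2 0 0 0" --pt "0 0 0 0 0 0 0"

```text
t: 8.75
eef_pos: [577.3, 106.2, 123.6]
tcp_rot: [3.14, -0.001, 1.186]
ft_force: [2.7, 5.3, -2.7]
opening: 0.005
grip_force: 2.9
```

```bash
python3 rel.py 0 112 44
```

```text
t 8.75 rpy [ 3.14 -0.    1.19] shift tool [-0.96  0.01  1.96] in goal axes [-0.96  0.01  1.96] turn deg [ 0.07 -0.07 -0.03]
tip box xyz -0.014318784302513826 112.95533332471435 45.96210634847533 F box 0.4928139480462193 5.951421247550896 -2.678091637736899
```

Call:
jog_arm --pt "0 0 0 -1 0 0 0" --pt "0 0 0 0 0 0 0"

```text
t: 9.0
eef_pos: [577.0, 105.5, 123.6]
tcp_rot: [3.14, -0.002, 1.186]
ft_force: [2.5, 6.5, -3.1]
opening: 0.003
grip_force: 3.6
```

```bash
python3 rel.py 0 112 44; python3 mv.py;python3 - <<'E'
from h import *
c=cam('side')
cv2.imwrite('pics/c6.png',cv2.resize(c['color'][220:320,270:390,::-1],(720,600),interpolation=2))
E
```

```text
t 9.0 rpy [ 3.14 -0.    1.19] shift tool [-0.15  0.    2.02] in goal axes [-0.14  0.01  2.02] turn deg [ 0.08 -0.09 -0.03]
tip box xyz -0.00583443578828142 112.1432657707181 46.0193448585956 F box -0.1349035241868747 6.9031397082334225 -3.0606935751105224
box +y end ((0.5115120868203888, -0.47698697216187114), 0.5943496923093442)
jar ((0.07375227922177174, -0.1419079738830078), 1.0400590755321362)
1 116 by pct [ 86.   89.2  99.2 100.8 102.5] z [46.7 65.1 77.3]
-1 42 by pct [ 89.5  92.3  96.4 100.6 104.3] z [74.  75.8 77.5]
```

View pics/c6.png

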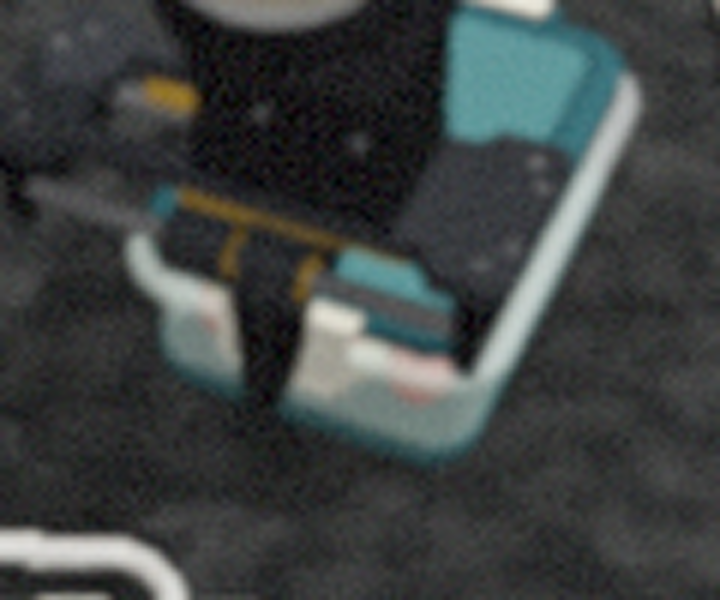

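The left clip, seen on both sides of the fingers at (330,350), now stands vertical at about 100 mm, so it has snapped. I'll back off and check both clips.

Call:
jog_arm --pt "0 0 0 6 0 0 0" --pt "0 0 0 12 0 0 0" --pt "0 0 0 0 0 -40 0" --pt "0 0 0 0 0 -50 0" --pt "0 0 0 0 -20 -55 0" --pt "0 0 0 -40 -40 -30 0" --pt "0 0 0 -60 -45 0 0" --pt "0 0 0 -60 -45 0 0" --pt "0 0 0 -60 -45 0 0" --pt "0 0 0 -60 -45 0 0"

```text
t: 10.35
eef_pos: [298.5, -21.8, 297.7]
tcp_rot: [3.141, 0.0, 1.188]
ft_force: [0.7, -1.3, 0.4]
opening: 0.005
grip_force: 0.0
```

Call:
jog_arm --pt "0 0 0 -60 0 0 0" --pt "0 0 0 -60 0 0 0" --pt "0 0 0 -60 0 0 0" --pt "0 0 0 -60 0 0 0" --pt "0 0 0 0 0 0 0"

```text
t: 10.98
eef_pos: [212.8, -239.5, 297.8]
tcp_rot: [3.141, 0.001, 1.18]
ft_force: [-0.2, 1.1, -0.1]
opening: 0.004
grip_force: 0.0
```

```bash
python3 mv.py; python3 pose.py | grep -E "lid|yaw"
python3 - <<'E'
from h import *
s=cam('side');b=cam('top')
cv2.imwrite('pics/c7.png',np.hstack([cv2.resize(s['color'][190:310,270:390,::-1],(400,400),interpolation=2),cv2.resize(b['color'][180:280,205:305,::-1],(400,400),interpolation=2)]))
E
```

```text
box +y end ((0.4590899236472339, -0.7403941159899787), 0.8220542207470647)
jar ((0.10895476691539585, 0.01642144267026424), 1.0759443519292053)
1 318 by pct [ 85.4  91.2  99.2 100.8 103. ] z [46.1 67.5 77.4]
-1 61 by pct [ 91.3  92.4  94.8 100.8 103.4] z [74.1 76.1 78. ]
top lid 532.42041015625 -0.5518112182617188 188.6743927001953 131.75233459472656 67.68734741210938 z 74.05642067946883
yaw -22.312652587890625
side lid 534.2305908203125 0.5905609130859375 189.31517028808594 134.12985229492188 67.24392700195312 z 75.61489222818011
yaw -22.756072998046875
```

View pics/c7.png

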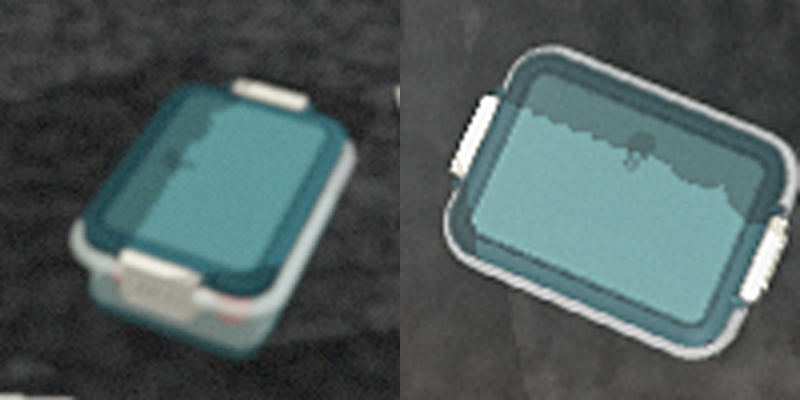

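Both clips lie flat against the ends: the left one is vertical under (160,280) in the side view, and both strips hug the lid in the top view. The box hasn't noticeably moved, so I'm handing in.

```bash
python3 -c "
from cell import env
print(env.job_done())"
```

```text
the job is handed in; nothing more can be done
None
```

Both clips look snapped shut under the glass rim in the final camera views, and the job is handed in at about 11 s; the box shifted at most 1–2 mm and nothing around it was touched.

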